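# Fit the pulley and hold the belt tensioner back

## Robot

A 7-joint arm with a two-finger parallel gripper is mounted at the origin on a cart in front of the work surface, level with it; the furniture and walls round the work are solid. World frame = base frame: x ahead of the robot, y to its left, z up, the work surface at z = 0. Lengths are in mm, angles in rad, forces in N, time in s.
With the tool pointing down it reaches from about 400 to 875 mm from the base axis. Payload 4.4 kg.
Tool frame: the origin (TCP) lies midway between the tips of the shut fingers; the grasp point (between the pads) lies 19 mm behind it; z points along the fingers, y is the direction in which the jaws open and shut (so a half turn about z gives the same grasp; the last joint's range is limited). The gripper opens to 85 mm and grips with 20 to 120 N. Pads are 22 mm wide; open, the fingers measure 114 mm over their backs; the gripper's body (76 mm by 85 mm) begins 54 mm behind the grasp point. The pads swing forward as they close: fully open they stand 13 mm farther back than shut.
Start: joints at [1.065, 0.628, 0.038, 1.517, -0.027, 0.996, -0.02], TCP at [276.771, -588.146, 231.313] pointing down, gripper open.
Joint ranges: [-3.06, 3.06], [-0.37, 2.12], [-1.25, 1.32], [0.18, 2.47], [-1.1, 4.24], [0.23, 1.98], [-2.94, 2.94]. Speed limits (rad/s): [2.57, 2.57, 3.14, 3.14, 3.14, 3.14, 3.14].

## Interface

Orientations are given as [roll, pitch, yaw] about the fixed x, y, z axes, in that order (R = Rz(yaw) Ry(pitch) Rx(roll)).
In Python, from cell import * gives the robot as it stands. The module is installed in compiled form; this text tells all that it offers.
- The arm moves only by the tool move_arm, never from a script. Its argument "series" is a list of rows, each a list of 2 entries, a list of its own where there are three numbers: the shift along the tool's x, y, z in m, then the turn about the tool's z in rad. In form: [[[x, y, z], yaw], ...]. A call has 1 to 5 rows; each row is the pose to reach, as a shift and turn from the pose measured when the call began, along the tool's axes at that moment; what a row does not reach only later rows make up. A row lasts 1/8 s, in which the tool goes at most 62.5 mm and 10.7 degrees, less where a joint would pass 70% of its speed; a pose out of reach is approached as far as the arm can. A call with a gripper value outside its range is refused whole. "claw" is the opening, from 0 (shut) to 1 (fully open), set as the call begins (left out, the last holds). The fingers move at their own pace and stop on an object; the grip force is fixed at half the most. Time passes only in rows, so rows that repeat a pose let the fingers close. It gives the time, the measured TCP pose, the force and the opening at its end, in the units of the state.
- read_state(): the state, without advancing time (a new reading comes with each control period).
- get_image(name): name is "scene" or "top"; returns the picture (400x640x3 uint8, blue, green, red); there is no depth.
- camera_model(name): a dict with "fov_y" (degrees; the focal length in pixels is half the picture's height over the tangent of half this angle, whatever the lens; pixels are square), "cx", "cy" (the principal point, pixels), "pose" (4x4, takes a point from camera to world coordinates). Camera axes: x right, y down, z forward; pixel columns grow to the right and rows downward; lengths in mm; the calibration is good to about 2 mm. A picture is of the moment at which its call begins. camera_model takes no time and is no camera call.
- finish_job(): hands the job in, once; it reports no verdict.
The state is a dict: "clock": time; "qpos": joint angles; "qd": joint speeds; "tau": joint torques, N m; "eef_pos": TCP position; "tool_rot": TCP orientation; "force": force on the tool from outside, world axes, zero at the start; "torque": the same for the moment, N m; "width": finger opening in mm.
Only numpy, scipy, OpenCV 4.12 (cv2) and the standard library are available. Lean on these libraries where they do the work, as an engineer would, in place of code of your own. Each camera call takes 0.05 s, during which the arm holds its last target. There are 200 camera calls.

## Task

Get the belt-drive jig ready for a new belt: lower the loose aluminium pulley by its bore onto the jig's empty upright post, hub upwards and fully down on the post's shoulder, and let go of it. Then push the sprung tensioner arm back past its pawl click and on until it is against, or very near, its back stop, and finish while still holding it there against its spring, so that a colleague can slip the belt on. Leave the tape roll and the flux tin where they are.

Things in the scene. Friction and masses are not known exactly. Their poses are not given: they have to be found in the camera images.
- jig: Fixed aluminium base plate, 210 x 250 x 12 mm (x, y, z), of the belt-drive jig; origin under its centre on the bench top; z up. The jig stands at a varying place and yaw. In its frame: empty post at (-50, -85) mm; a small fixed drive pulley (35 mm across, top 44 mm high) at (-50, 85); tensioner pivot at (20, 85), its shaft's top 42 mm high; a back-stop block, top 38 mm high, on the far side of the arm near (50, 30).
- post_seat (a point): Centre of the top of the post's shoulder (24 mm across), 16 mm above the bench: where the pulley's underside rests. The steel post rises 50 mm above this point, 12 mm in diameter, its top 6 mm tapering to 6 mm. z up.
- pulley_center (a point): Centre (on the axis, half-way up) of the loose aluminium pulley, which stands upright on the bench: 48 mm high overall. Lower 18 mm: grooved wheel, flanges 58 mm across; above it a plain hub, 30 mm across and 30 mm high, to grip. Through bore 17 mm along its z axis (up). 0.12 kg or so.
- tensioner_pin (a point): Point on the axis of the upright steel handle pin at the end of the tensioner arm, 71 mm above the bench. The pin is 14 mm in diameter, from 46 to 90 mm above the bench; below it a 20 mm roller (34 to 46 mm) and the flat arm (24 to 34 mm). The point turns with the arm; its +x is the direction in which the pin moves when the arm is pushed back.
- tensioner_pivot (a point): Point on the upright hinge axis of the tensioner arm, 34 mm above the bench; the handle pin is 110 mm from this axis, towards the jig's -y side. The hinge turns anticlockwise seen from above when the arm is pushed back, so the pin moves about 65 mm, roughly along the jig's +x.
- tensioner (a joint): Angle of the tensioner arm, rad: 0 at rest (forward, towards the jig's -x side), growing as it is pushed back; back stop at 0.60. A spring drives it to 0: about 3 N at the pin at rest, 8 N at the stop, some 3 N more while riding over the pawl. The pawl clicks up behind the arm at about 0.43; let go after that, the arm springs back only to about 0.42 and rests on the pawl.
- pawl (a joint): Travel of the small sprung pawl slider (14 x 12 mm wedge, under the path of the arm), m: 0 when up, growing to about 0.006 while the arm passes over and presses it down.
- tape_green: Roll of insulating tape, 58 mm across, 18 mm high, lying flat on the bench; origin at the centre of its underside. Bystander.
- flux_tin: Round flux tin, 57 mm across, 20 mm high, on the bench; origin at the centre of its underside. Bystander.
Not all that is in view belongs to the job. There is more than one size of the part that bears pulley_center; the job needs the middle-sized.

How it is judged (in metres and radians):
On the way, in this order (a step that is already met when the one before it is completed fails the run):
1. the pulley sits fully down on the post, hub up, and has been let go (horizontal distance between pulley_center and post_seat below 0.006 m and z of pulley_center in the frame of post_seat between 0.015 and 0.027 m and angle between pulley_center's own z axis and vertical below 0.1 rad and contact force between each of the arm, the fingers and pulley below 0.1 N), for 0.3 s.
2. the tensioner arm has been pushed past the pawl, which has clicked up behind it (value of joint tensioner above 0.46 rad and value of joint pawl below 0.002 m), for 0.2 s.
At the end, for the whole second after the job is handed in: The pulley stands hub up on the post, its axis within 6 mm of the post's, within 3 mm of fully down, upright within 0.1 rad and untouched by the robot; the tensioner arm is past the pawl (pawl up) at more than 0.52 rad (stop 0.60), held there by the robot with more than 2 N against the spring (all of step 1 and value of joint tensioner above 0.52 rad and value of joint pawl below 0.002 m and contact force between any of the fingers, the arm and tensioner above 2 N); the arm keeps its last pose, push and grip.
It fails at once if the tape roll or the flux tin moved more than 30 mm (distance of any of tape_green, flux_tin from where it was at the start of the episode above 0.03 m).
It also fails if it takes over 58 s, if anything falls off the work surface, if the arm or the gripper's body presses on something with over 40 N, if the wrist force passes 120 N, or if a joint passes its speed limit or range.

## Working session

There is one attempt and no reset: what is moved stays moved. The work goes in short steps, Python scripts to look and compute and a tool call to move; the robot and the scene stay as the last step left them, time stands still between calls to the robot, and variables do not carry over. Pictures are saved under pics/ and viewed, about 8 in all and at most 12, crops included, and the job is handed in when it is done.

Besides the shell and the picture viewer there is one more tool, called after "Call:" as a command line: name --argument value ..., lists and objects as JSON in quotes. move_arm: Moves the arm, as the interface text tells. Its arguments: {"type":"object","properties":{"series":{"type":"array"},"claw":{"type":"number"}},"required":["series"]}

```bash
mkdir -p pics; python3 - <<'E'
from cell import *
import cv2
print(read_state())
for n in("scene","top"):
    cv2.imwrite(f"pics/{n}0.png",get_image(n)); m=camera_model(n); print(n,m)
E
```

```text
{'clock': 0.0, 'qpos': array([ 1.06519499,  0.62934947,  0.0384939 ,  1.5183866 , -0.02701965,
        0.99630085, -0.02001299]), 'qd': array([ 8.10528379e-04,  8.89809044e-05, -7.45012710e-04,  7.86070194e-04,
       -1.25036655e-03, -1.35991239e-03, -2.43621571e-04]), 'tau': array([ 1.43838220e-04, -5.63396108e+01,  1.22621041e+00, -1.93444043e+01,
        1.09624013e-02,  1.06006226e-02, -1.58234633e-05]), 'eef_pos': array([ 276.47619261, -587.56616113,  230.38193164]), 'tool_rot': array([-3.13966827e+00,  4.01332736e-05,  4.39735243e-01]), 'force': array([0.15055093, 0.28773351, 0.08316849]), 'torque': array([0.01719196, 0.01238372, 0.02459116]), 'width': 85.6602881199217}
scene {'fov_y': 47.70130719959113, 'cx': 321.69654849481236, 'cy': 195.7590223466088, 'pose': array([[-4.85431644e-01, -6.70995439e-01,  5.60465200e-01,
        -2.51126640e+01],
       [-8.74237979e-01,  3.66677992e-01, -3.18206233e-01,
         2.70877654e+02],
       [ 8.00467666e-03, -6.44447338e-01, -7.64606797e-01,
         8.44257003e+02],
       [ 0.00000000e+00,  0.00000000e+00,  0.00000000e+00,
         1.00000000e+00]])}
top {'fov_y': 48.84646695175631, 'cx': 318.2971124800587, 'cy': 196.38653540157907, 'pose': array([[-1.66834238e-02, -9.82655122e-01,  1.84690486e-01,
         3.17404227e+02],
       [-9.99613223e-01,  2.05028004e-02,  1.87893314e-02,
        -8.35558709e+01],
       [-2.22501049e-02, -1.84305581e-01, -9.82617110e-01,
         1.17902576e+03],
       [ 0.00000000e+00,  0.00000000e+00,  0.00000000e+00,
         1.00000000e+00]])}
```

View pics/scene0.png

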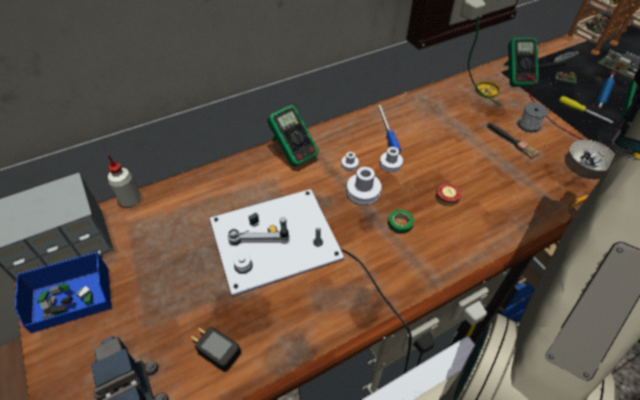

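View pics/top0.png

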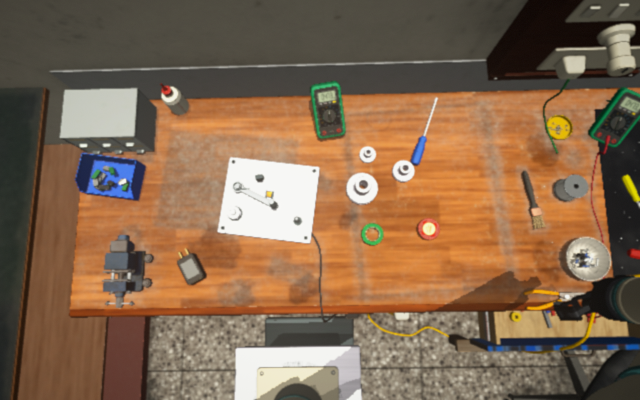

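The pulleys appear in the top view at about (362,188), (403,171) and (367,155): large, middle and small. The jig is at about (268,200), the tape roll at (372,234) and the tin at (428,229). Next I'll enlarge both views.

```bash
cat > h.py <<'E'
import numpy as np, cv2
from cell import *
def ray(n,uv):
    m=camera_model(n); f=200/np.tan(np.radians(m["fov_y"]/2)); P=m["pose"]
    d=P[:3,:3]@np.array([(uv[0]-m["cx"])/f,(uv[1]-m["cy"])/f,1]); return P[:3,3],d/np.linalg.norm(d)
def plane(n,uv,z):
    o,d=ray(n,uv); return o+d*(z-o[2])/d[2]
def tri(a,b):
    (o1,d1),(o2,d2)=ray("top",a),ray("scene",b)
    s=np.linalg.lstsq(np.c_[d1,-d2],o2-o1,rcond=None)[0]
    p,q=o1+s[0]*d1,o2+s[1]*d2; return (p+q)/2,np.linalg.norm(p-q)
def proj(n,p):
    m=camera_model(n); f=200/np.tan(np.radians(m["fov_y"]/2)); c=m["pose"][:3,:3].T@(np.array(p)-m["pose"][:3,3]); return c[:2]/c[2]*f+[m["cx"],m["cy"]]
E
python3 - <<'E'
import cv2,numpy as np
t=cv2.imread("pics/top0.png")[140:255,210:420]; s=cv2.imread("pics/scene0.png")[140:300,205:415]
r=lambda i:cv2.resize(i,None,fx=3.8,fy=3.8,interpolation=cv2.INTER_CUBIC)
cv2.imwrite("pics/topc.png",r(t)); cv2.imwrite("pics/scenec.png",cv2.resize(s,None,fx=3.7,fy=3.7,interpolation=cv2.INTER_CUBIC))
E
```

```text
(no output)
```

View pics/topc.png

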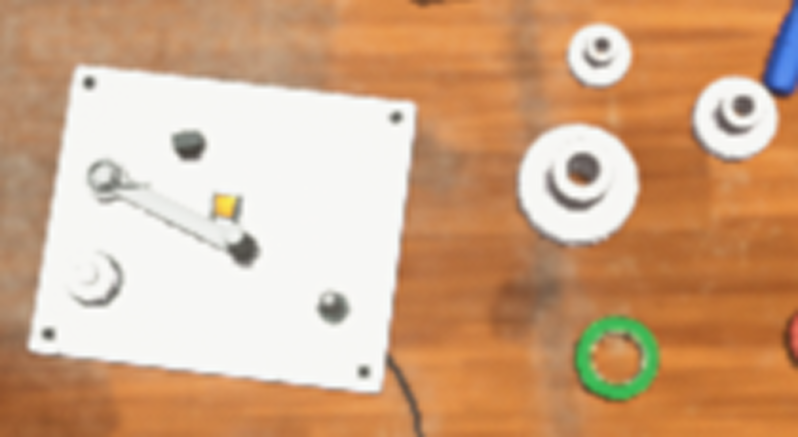

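View pics/scenec.png

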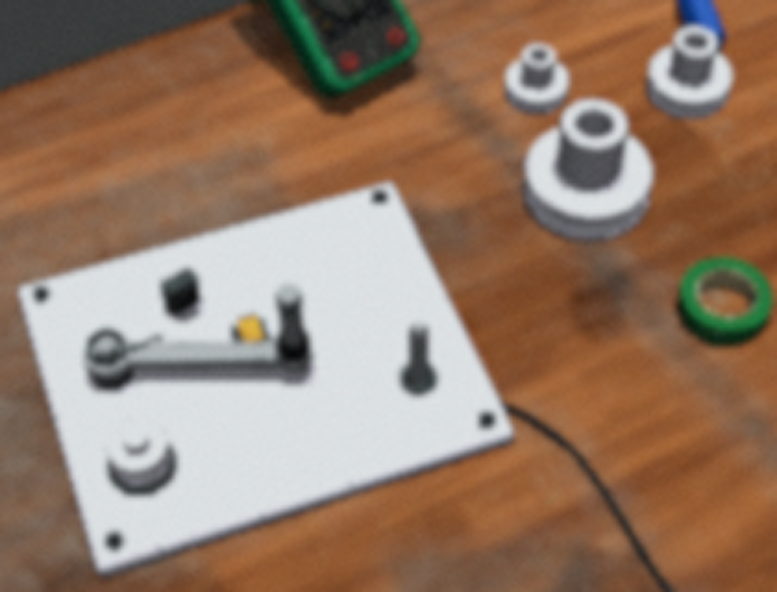

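```bash
cat > m.py <<'E'
from h import *
def blob(n,tag,uv,off=0):
    im=cv2.imread(f"pics/{n}{tag}.png"); hs=cv2.cvtColor(im,cv2.COLOR_BGR2HSV)
    m=((hs[...,1]<60)&(hs[...,2]>120)).astype(np.uint8)
    k,l,st,c=cv2.connectedComponentsWithStats(m,connectivity=4); i=l[uv[1],uv[0]]
    return (l==i).astype(np.uint8),st[i],c[i]
if __name__=="__main__":
    for n,uv in(("top",(260,220)),("scene",(290,260))):
        m,st,c=blob(n,0,uv); ct=max(cv2.findContours(m,0,1)[0],key=cv2.contourArea)
        b=cv2.convexHull(ct); 
        q=cv2.approxPolyDP(b,6,True)[:,0].astype(float)
        # refine by fitting lines on each side
        L=[]
        P=b if False else ct[:,0].astype(float)
        for i in range(len(q)):
            a,e=q[i],q[(i+1)%len(q)]; u=(e-a)/np.linalg.norm(e-a); s=(P-a)@u; d=(P-a)@[-u[1],u[0]]
            S=P[(abs(d)<2.5)&(s>8)&(s<np.linalg.norm(e-a)-8)]; v=cv2.fitLine(S.astype(np.float32),cv2.DIST_HUBER,0,.01,.01).ravel(); L.append(np.cross([*v[2:],1],[*(v[2:]+v[:2]),1]))
        C=[np.cross(L[i-1],L[i]) for i in range(len(L))]; C=[x[:2]/x[2] for x in C]
        W=np.array([plane(n,x,12) for x in C]); print(n,st,len(q)); print(np.round(C,1).tolist()); print(W.round(1).tolist(),np.linalg.norm(W-np.roll(W,-1,0),axis=1).round(1), W.mean(0).round(1))
    top=lambda x,y:(210-.5+(x+.5)/3.8,140-.5+(y+.5)/3.8); sc=lambda x,y:(205-.5+(x+.5)/3.7,140-.5+(y+.5)/3.7)
    for k,a,b in(("hub top z48",top(742,105),sc(695,41)),("post top 66",top(333,300),sc(419,329)),("pin top 90",top(240,243),sc(289,292)),("pivot 42",top(106,176),sc(106,345))):
        print(k,[x.round(1) for x in tri(a,b)] if 0 else (tri(a,b)[0].round(1),round(tri(a,b)[1],1)))
    print(plane("top",top(742,105),48),plane("scene",sc(695,41),48))
    for n,uv in(("top",(397,175)),("scene",(385,162))):
        m,st,c=blob(n,0,uv); print(n,st,c)
E
python3 m.py
```

```text
top [ 217  157  103   87 7076] 4
[[229.4, 156.4], [319.2, 166.8], [309.4, 242.6], [216.8, 232.0]]
[[654.0, 181.9, 12.0], [619.0, -65.1, 12.0], [412.8, -35.7, 12.0], [445.7, 211.4, 12.0]] [249.5 208.3 249.3 210.4] [532.9  73.1  12. ]
scene [ 209  189  135  106 8184] 4
[[310.5, 188.4], [344.0, 257.1], [230.7, 294.4], [208.3, 216.9]]
[[618.6, -63.0, 12.0], [410.2, -33.7, 12.0], [444.8, 213.6, 12.0], [654.7, 185.2, 12.0]] [210.4 249.7 211.9 250.7] [532.1  75.5  12. ]
hub top z48 (array([ 604.5, -291.4,   45.1]), np.float64(1.4))
post top 66 (array([472.4,  -5.6,  59.3]), np.float64(4.2))
pin top 90 (array([508.8,  55.6,  90.4]), np.float64(8.9))
pivot 42 (array([565.8, 154.1,  36.5]), np.float64(2.9))
[ 603.27942345 -291.37478081   48.        ] [ 602.75701152 -288.8520529    48.        ]
top [392 160  22  22 352] [402.85511364 170.76704545]
scene [380 147  23  22 291] [391.37457045 158.51890034]
```

```bash
cat > go.py <<'E'
import sys
from h import *
from scipy.spatial.transform import Rotation as R
x,y,z,yaw=map(float,sys.argv[1:5]); s=read_state(); r=s["tool_rot"]
d=R.from_euler("xyz",r).inv().apply(np.array([x,y,z])-s["eef_pos"])/1000
t=(r[2]-yaw+np.pi)%(2*np.pi)-np.pi
print(s["eef_pos"].round(1),r.round(3),s["force"].round(1),round(s["width"],1),"| shift",d.round(4),"turn",round(t,3),"rows",max(np.linalg.norm(d)/.0625,abs(t)/.187).round(1))
E
python3 go.py 603 -290 150 -0.6
```

```text
[ 276.6 -587.6  230.5] [-3.14 -0.    0.44] [ 0.5 -0.6 -1. ] 85.9 | shift [ 0.4221 -0.1301  0.0807] turn 1.04 rows 7.2
```

Call:
move_arm --series '[[[0.056,-0.017,0.0],0.14],[[0.112,-0.034,0.0],0.28],[[0.168,-0.05,0.0],0.42],[[0.224,-0.068,0.01],0.56],[[0.28,-0.085,0.02],0.7]]' --claw 0.7

```text
clock: 0.72
eef_pos: [494.8, -389.9, 210.2]
tool_rot: [-3.14, 0.001, -0.265]
force: [0.5, -0.5, -0.7]
width: 59.8
```

```bash
python3 go.py 603 -290 100 -0.6
```

```text
[ 494.8 -389.9  210.2] [-3.14e+00  1.00e-03 -2.65e-01] [ 0.5 -0.5 -0.7] 59.8 | shift [ 0.0784 -0.1246  0.1102] turn 0.335 rows 2.9
```

Call:
move_arm --series '[[[0.026,-0.042,0.037],0.11],[[0.052,-0.083,0.073],0.22],[[0.0785,-0.1245,0.11],0.335],[[0.0785,-0.1245,0.11],0.335]]'

```text
clock: 1.23
eef_pos: [604.7, -282.3, 95.4]
tool_rot: [-3.138, 0.01, -0.592]
force: [0.4, -0.6, -0.1]
width: 59.4
```

```bash
python3 go.py 603 -290 22 -0.6; python3 -c "
from h import *
im=get_image('scene');cv2.imwrite('pics/s1.png',im);t=get_image('top')
cv2.imwrite('pics/s1c.png',np.hstack([cv2.resize(i,None,fx=4,fy=4,interpolation=2) for i in (im[90:210,340:440],t[100:220,350:450])]))"
```

```text
[ 604.7 -282.3   95.4] [-3.138  0.01  -0.592] [ 0.4 -0.6 -0.1] 59.4 | shift [0.0036 0.0076 0.0734] turn 0.008 rows 1.2
```

View pics/s1c.png

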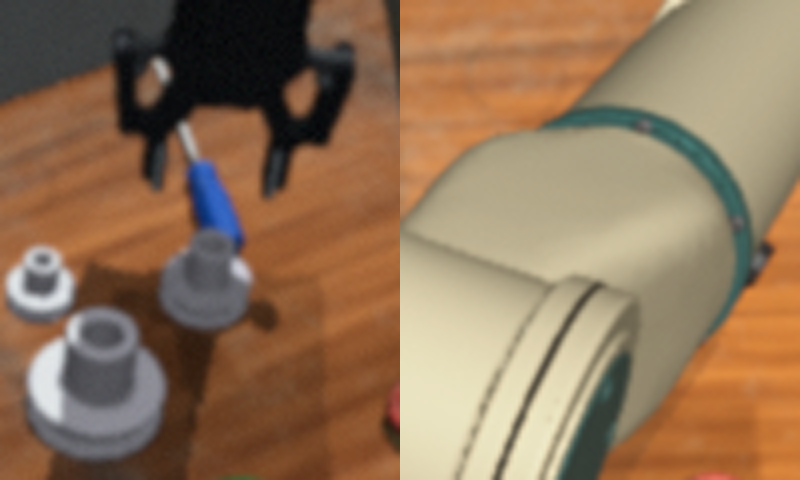

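The scene view shows the open fingers above the middle pulley, at crop (212,245). The screwdriver lies behind it, between the fingers and clear of them. I'll descend in small steps.

Call:
move_arm --series '[[[0.0035,0.0075,0.01],0.008],[[0.0035,0.0075,0.025],0.008],[[0.0035,0.0075,0.035],0.008],[[0.0035,0.0075,0.035],0.008]]'

```text
clock: 1.82
eef_pos: [600.2, -297.4, 62.9]
tool_rot: [3.141, 0.006, -0.606]
force: [-0.7, -0.5, -0.1]
width: 59.6
```

```bash
python3 go.py 603 -290 23 -0.6
```

```text
[ 600.2 -297.4   62.9] [ 3.141  0.006 -0.606] [-0.7 -0.5 -0.1] 59.6 | shift [-0.0017 -0.0077  0.0399] turn -0.006 rows 0.7
```

Call:
move_arm --series '[[[0,0,0],0],[[0,0,0],0],[[0,0,0],0]]'

```text
clock: 2.2
eef_pos: [600.5, -297.4, 63.3]
tool_rot: [3.141, 0.005, -0.606]
force: [-1.0, 0.6, -0.6]
width: 59.6
```

```bash
python3 go.py 603 -290 23 -0.6
```

```text
[ 600.5 -297.4   63.3] [ 3.141  0.005 -0.606] [-1.   0.6 -0.6] 59.6 | shift [-0.002  -0.0075  0.0403] turn -0.006 rows 0.7
```

Call:
move_arm --series '[[[-0.002,-0.0075,0.005],0],[[-0.002,-0.0075,0.01],0],[[-0.002,-0.0075,0.01],0]]'

```text
clock: 2.58
eef_pos: [602.8, -289.6, 52.6]
tool_rot: [3.141, 0.007, -0.606]
force: [-0.5, 0.6, -0.6]
width: 59.3
```

```bash
python3 go.py 603 -290 23 -0.6
```

```text
[ 602.8 -289.6   52.6] [ 3.141  0.007 -0.606] [-0.5  0.6 -0.6] 59.3 | shift [0.0006 0.0002 0.0295] turn -0.006 rows 0.5
```

Tracking is exact from rest, so I'll let the arm settle before fine moves. Now I'll descend and grip.

Call:
move_arm --series '[[[0.0005,0,0.015],0],[[0.0005,0,0.025],0],[[0.0005,0,0.0295],0],[[0.0005,0,0.0295],0]]'

```text
clock: 3.08
eef_pos: [602.6, -289.7, 22.4]
tool_rot: [3.141, 0.008, -0.606]
force: [-0.6, 0.0, -0.9]
width: 59.8
```

Call:
move_arm --series '[[[0,0,0],0],[[0,0,0],0],[[0,0,0],0],[[0,0,0],0],[[0,0,0],0]]' --claw 0.0

```text
clock: 3.7
eef_pos: [603.0, -290.0, 23.1]
tool_rot: [3.141, 0.007, -0.606]
force: [-1.1, 0.1, 5.6]
width: 28.8
```

```bash
python3 go.py 603 -290 120 -0.6
```

```text
[ 603.  -290.    23.1] [ 3.141  0.007 -0.606] [-1.1  0.1  5.6] 28.8 | shift [-0.0006  0.     -0.0969] turn -0.006 rows 1.6
```

Call:
move_arm --series '[[[0,0,-0.03],0],[[0,0,-0.08],0],[[0,0,-0.13],0],[[0,0,-0.14],0],[[0,0,-0.14],0]]'

```text
clock: 4.32
eef_pos: [603.6, -290.1, 162.8]
tool_rot: [3.141, 0.007, -0.606]
force: [-0.3, 0.1, -1.7]
width: 28.4
```

```bash
python3 go.py 471.5 -3.5 160 0.6; python3 -c "
from h import *
im=get_image('scene');cv2.imwrite('pics/s2.png',im)
cv2.imwrite('pics/s2c.png',cv2.resize(im[60:180,330:450],None,fx=5,fy=5,interpolation=2))"
```

```text
[ 603.6 -290.1  162.8] [ 3.141  0.007 -0.606] [-0.3  0.1 -1.7] 28.4 | shift [-0.2717 -0.1604  0.0046] turn -1.206 rows 6.4
```

View pics/s2c.png

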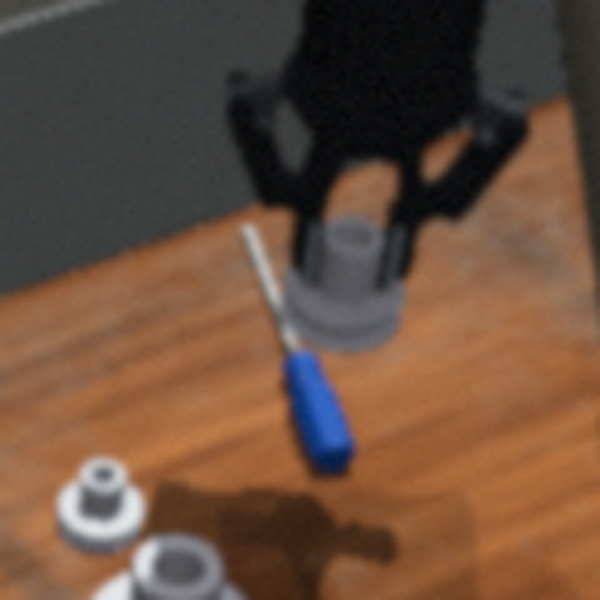

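The pulley is held upright between the fingers, hub up with its mouth at crop (352,236). Next I'll carry it to above the post.

Call:
move_arm --series '[[[-0.039,-0.023,0.0],-0.16],[[-0.078,-0.046,0.0],-0.32],[[-0.117,-0.069,0.0],-0.48],[[-0.156,-0.092,0.0],-0.64],[[-0.194,-0.115,0.0],-0.8]]'

```text
clock: 5.0
eef_pos: [506.7, -82.9, 161.4]
tool_rot: [-3.134, 0.01, 0.2]
force: [0.5, 0.1, -1.4]
width: 28.5
```

```bash
python3 -c "
from h import *
print(plane('scene',(399.9,106.7),187.5))"; python3 go.py 471.5 -3.5 160 0.6
```

```text
[ 603.05031979 -288.01251616  187.5       ]
[506.7 -82.9 161.4] [-3.134  0.01   0.2  ] [ 0.5  0.1 -1.4] 28.5 | shift [-0.0187 -0.0848  0.0023] turn -0.4 rows 2.1
```

Call:
move_arm --series '[[[-0.006,-0.028,0.0],-0.13],[[-0.012,-0.056,0.0],-0.27],[[-0.0185,-0.085,0.0],-0.4],[[-0.0185,-0.085,0.0],-0.4],[[-0.0185,-0.085,0.0],-0.4]]'

```text
clock: 5.62
eef_pos: [471.2, -3.7, 161.2]
tool_rot: [-3.13, 0.008, 0.599]
force: [0.3, 0.2, -1.8]
width: 28.7
```

Call:
move_arm --series '[[[0,0,0],0],[[0,0,0],0]]'

```text
clock: 5.88
eef_pos: [471.2, -4.5, 160.9]
tool_rot: [-3.13, 0.009, 0.597]
force: [0.6, -0.3, -1.0]
width: 28.5
```

```bash
python3 go.py 471.5 -3.5 97 0.6
```

```text
[471.2  -4.5 160.9] [-3.13   0.009  0.597] [ 0.6 -0.3 -1. ] 28.5 | shift [0.0014 0.0001 0.0639] turn -0.003 rows 1.0
```

Call:
move_arm --series '[[[0.0014,0,0.025],0],[[0.0014,0,0.05],0],[[0.0014,0,0.064],0],[[0.0014,0,0.064],0],[[0.0014,0,0.064],0]]'

```text
clock: 6.5
eef_pos: [472.0, -3.5, 97.5]
tool_rot: [-3.13, 0.008, 0.597]
force: [-0.2, 0.1, -1.6]
width: 29.0
```

```bash
python3 go.py 471.5 -3.5 38 0.6; python3 -c "
from h import *
im=get_image('scene');t=get_image('top');cv2.imwrite('pics/s3.png',im)
cv2.imwrite('pics/s3c.png',np.hstack([cv2.resize(i,None,fx=5,fy=5,interpolation=2) for i in (im[170:270,260:340],t[170:270,250:330])]))"
```

```text
[472.   -3.5  97.5] [-3.13   0.008  0.597] [-0.2  0.1 -1.6] 29.0 | shift [0.0001 0.0004 0.0595] turn -0.003 rows 1.0
```

View pics/s3c.png

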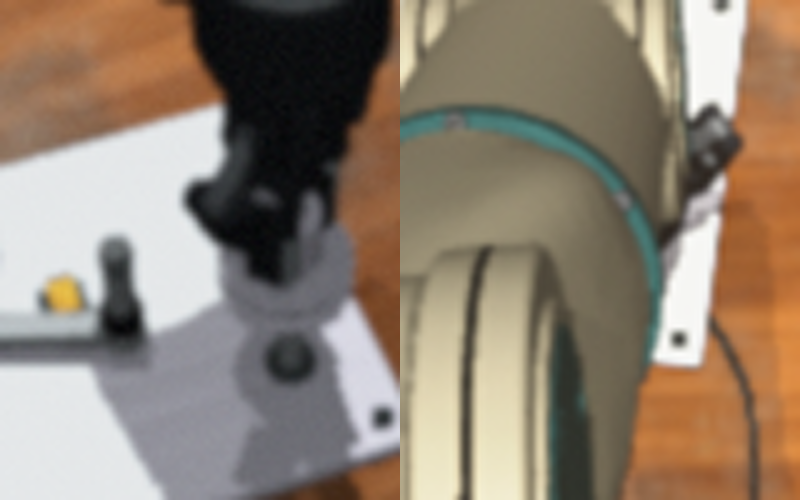

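The flange spans crop x 219 to 355 above the post's shoulder at (290,357). I'll check both against projections.

```bash
python3 -c "
from h import *
c=lambda p:((proj('scene',p)+.5-[260,170])*5-.5).round(1)
print('pulley pts',c((472,-3.5,74)),c((472,-3.5,92)),'seat',c((471.5,-3.5,16)),c((471.5,6.5,16)),c((481.5,-3.5,16)))
print(plane('scene',(260+290.5/5-.5,170+354/5-.5),14))"
```

```text
pulley pts [292.5 278.2] [292.5 252.5] seat [292.8 357.1] [272.8 366.1] [281.9 340.7]
[474.9625517   -4.01251413  14.        ]
```

Call:
move_arm --series '[[[0,0,0.008],0],[[0,0,0.014],0],[[0,0,0.02],0],[[0,0,0.026],0],[[0,0,0.026],0]]'

```text
clock: 7.22
eef_pos: [471.4, -3.3, 71.1]
tool_rot: [-3.13, 0.009, 0.597]
force: [-1.0, 0.7, -1.4]
width: 29.2
```

```bash
python3 go.py 471.5 -3.5 40 0.6
```

```text
[471.4  -3.3  71.1] [-3.13   0.009  0.597] [-1.   0.7 -1.4] 29.2 | shift [0.0003 0.0006 0.0311] turn -0.003 rows 0.5
```

The pulley has started down the post (bottom at z≈48, below the post's top at 66) with no notable force. I'll carry on down.

Call:
move_arm --series '[[[0,0,0.008],0],[[0,0,0.016],0],[[0,0,0.024],0],[[0,0,0.031],0],[[0,0,0.031],0]]'

```text
clock: 7.85
eef_pos: [470.8, -3.2, 39.6]
tool_rot: [-3.13, 0.009, 0.597]
force: [-0.3, -0.2, -1.6]
width: 28.9
```

```bash
python3 go.py 471.5 -3.5 39 0.6
```

```text
[470.8  -3.2  39.6] [-3.13   0.009  0.597] [-0.3 -0.2 -1.6] 28.9 | shift [0.0004 0.0007 0.0006] turn -0.003 rows 0.0
```

Call:
move_arm --series '[[[0,0,0.001],0],[[0,0,0.0018],0],[[0,0,0.0018],0]]'

```text
clock: 8.22
eef_pos: [470.9, -3.1, 39.0]
tool_rot: [-3.13, 0.008, 0.597]
force: [-1.7, -0.5, 14.0]
width: 28.5
```

Call:
move_arm --series '[[[0,0,0],0],[[0,0,0],0],[[0,0,0],0],[[0,0,0],0]]' --claw 0.6

```text
clock: 8.72
eef_pos: [470.8, -3.1, 38.8]
tool_rot: [-3.13, 0.009, 0.597]
force: [-0.6, -1.0, -0.4]
width: 51.3
```

Call:
move_arm --series '[[[0,0,-0.02],0],[[0,0,-0.06],0],[[0,0,-0.11],0],[[0,0,-0.16],0],[[0,0,-0.16],0]]'

```text
clock: 9.35
eef_pos: [475.6, -3.9, 202.2]
tool_rot: [-3.134, 0.002, 0.597]
force: [1.4, 0.6, 0.5]
width: 51.3
```

```bash
python3 go.py 471.5 -3.5 200 0.6; python3 -c "
from h import *
im=get_image('scene');cv2.imwrite('pics/s4.png',im)
cv2.imwrite('pics/s4c.png',cv2.resize(im[150:300,205:350],None,fx=4,fy=4,interpolation=2))"
```

```text
[475.6  -3.9 202.2] [-3.134e+00  2.000e-03  5.970e-01] [1.4 0.6 0.5] 51.3 | shift [-0.0031 -0.0026  0.0022] turn -0.003 rows 0.1
```

View pics/s4c.png

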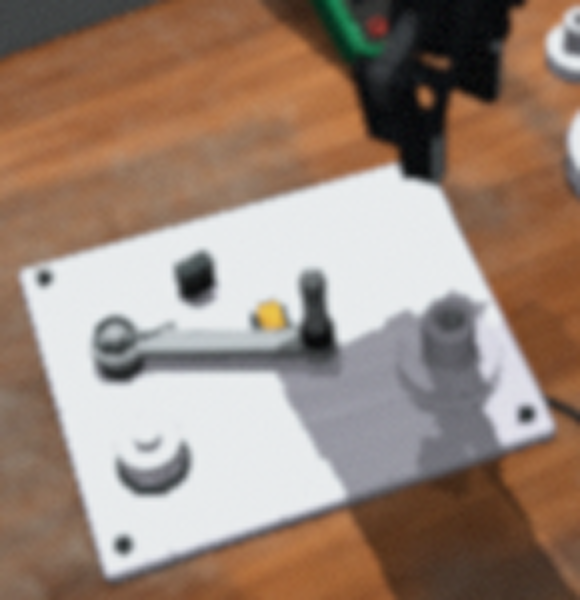

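The pulley is down on the post, with its hub top at crop (452,315) and its flange on the shoulder. The pin top is at about (313,277). Next I'll locate the pin for gripping.

```bash
cat > pin.py <<'E'
from h import *
from scipy.spatial.transform import Rotation as R
c,s=np.cos(-.139),np.sin(-.139); J=lambda x,y:np.array([532.5+c*x-s*y,74.3+s*x+c*y])
v=J(20,85)
E
python3 - <<'E'
from pin import *
a=plane('top',(210-.5+240/3.8,140-.5+243/3.8),90)[:2]; b=plane('scene',(205-.5+313/4,150-.5+275/4),90)[:2]
print("piv",v,"pin",a,b,[np.linalg.norm(x-v).round(1) for x in(a,b)])
r=(a+b)/2-v; th=np.arctan2(r[1],r[0]); 
for d in(0,.15,.3,.45,.57,.6): print(d,(v+110*np.array([np.cos(th+d),np.sin(th+d)])).round(1),"yaw",round(th+d+np.pi,3))
print((proj('scene',(471.5,-3.5,64))+.5-[205,150])*4, read_state()["qpos"].round(2))
# seen pin bottom/top at scene
for z in(46,90): print(z,(proj('scene',(*((a+b)/2),z))+.5-[205,150])*4)
E
```

```text
piv [564.08409135 155.70912218] pin [506.42635542  52.3459726 ] [513.04789668  58.30835117] [np.float64(118.4), np.float64(110.0)]
0 [511.7  59. ] yaw 1.075
0.15 [526.8  52.2] yaw 1.225
0.3 [542.6  47.8] yaw 1.375
0.45 [559.   45.8] yaw 1.525
0.57 [572.2  46. ] yaw 1.645
0.6 [575.5  46.3] yaw 1.675
[454.78405724 314.79550708] [-0.05  0.43  0.    2.02 -0.01  0.7  -1.01]
46 [325.34964424 326.50327887]
90 [320.91791019 277.24682797]
```

```bash
python3 go.py 512 58.5 150 1.07
```

```text
[474.   -3.8 200.3] [-3.132  0.005  0.597] [ 0.2  0.3 -1.1] 51.2 | shift [ 0.0668 -0.0297  0.0502] turn -0.473 rows 2.5
```

Call:
move_arm --series '[[[0.022,-0.01,0.015],-0.16],[[0.045,-0.02,0.03],-0.32],[[0.067,-0.03,0.05],-0.473],[[0.067,-0.03,0.05],-0.473],[[0.067,-0.03,0.05],-0.473]]'

```text
clock: 10.02
eef_pos: [510.9, 57.9, 149.4]
tool_rot: [-3.129, 0.003, 1.068]
force: [-0.0, 0.0, -0.4]
width: 51.0
```

Call:
move_arm --series '[[[0,0,0],0],[[0,0,0],0]]'

```text
clock: 10.28
eef_pos: [510.8, 57.1, 149.7]
tool_rot: [-3.129, 0.003, 1.066]
force: [-0.6, 0.4, -0.4]
width: 51.3
```

```bash
python3 go.py 512 58.5 100 1.07;python3 -c "
from h import *
im=get_image('scene');cv2.imwrite('pics/s5.png',im)
cv2.imwrite('pics/s5c.png',cv2.resize(im[150:270,220:350],None,fx=5,fy=5,interpolation=2))"
```

```text
[510.8  57.1 149.7] [-3.129e+00  3.000e-03  1.066e+00] [-0.6  0.4 -0.4] 51.3 | shift [0.0019 0.001  0.0497] turn -0.004 rows 0.8
```

View pics/s5c.png

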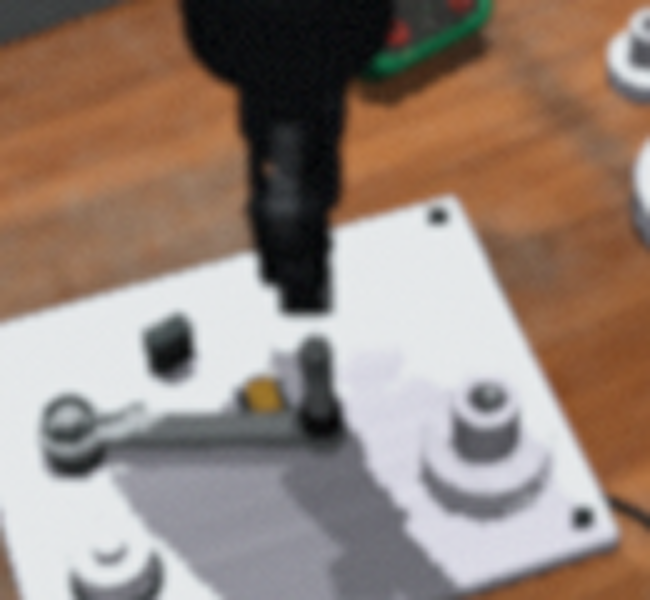

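The fingers are right above the pin (pin top at (316,345)), and the pulley stands upright and seated with the post tip in its bore. Going down to grip.

Call:
move_arm --series '[[[0.002,0.001,0.03],0],[[0.002,0.001,0.06],0],[[0.002,0.001,0.08],0],[[0.002,0.001,0.097],0],[[0.002,0.001,0.097],0]]'

```text
clock: 10.95
eef_pos: [510.7, 58.7, 52.1]
tool_rot: [-3.128, 0.004, 1.066]
force: [-0.6, 0.4, -1.0]
width: 51.3
```

Call:
move_arm --series '[[[0,0,0],0],[[0,0,0],0],[[0,0,0],0],[[0,0,0],0],[[0,0,0],0]]' --claw 0.0

```text
clock: 11.58
eef_pos: [513.6, 57.5, 53.1]
tool_rot: [-3.133, 0.002, 1.065]
force: [3.6, -3.1, -0.9]
width: 12.3
```

```bash
for p in "526.8 52.2 53 1.225" "542.6 47.8 53 1.375" "559 45.8 53 1.525" "572 46 53 1.645"; do python3 go.py $p; done
```

```text
[513.6  57.5  53.1] [-3.133e+00  2.000e-03  1.065e+00] [ 3.6 -3.1 -0.9] 12.3 | shift [ 0.0018  0.0141 -0.    ] turn -0.16 rows 0.9
[513.6  57.5  53.1] [-3.133e+00  2.000e-03  1.065e+00] [ 3.6 -3.1 -0.9] 12.3 | shift [ 0.0056  0.0301 -0.0002] turn -0.31 rows 1.7
[513.6  57.5  53.1] [-3.133e+00  2.000e-03  1.065e+00] [ 3.6 -3.1 -0.9] 12.3 | shift [ 0.0118  0.0454 -0.0003] turn -0.46 rows 2.5
[513.6  57.5  53.1] [-3.133e+00  2.000e-03  1.065e+00] [ 3.6 -3.1 -0.9] 12.3 | shift [ 0.0183  0.0567 -0.0004] turn -0.58 rows 3.1
```

Call:
move_arm --series '[[[0.0005,0.007,0],-0.08],[[0.0018,0.014,0],-0.16],[[0.0035,0.022,0],-0.23],[[0.0056,0.03,0],-0.31],[[0.0056,0.03,0],-0.31]]'

```text
clock: 12.2
eef_pos: [542.4, 46.8, 53.2]
tool_rot: [-3.132, -0.0, 1.372]
force: [-0.3, -1.4, 2.0]
width: 12.5
```

```bash
for p in "551 46.5 53 1.45" "559 45.8 53 1.525" "566 45.8 53 1.59" "572 46 53 1.645"; do python3 go.py $p; done
```

```text
[542.4  46.8  53.2] [-3.132 -0.     1.372] [-0.3 -1.4  2. ] 12.5 | shift [0.0014 0.0085 0.0001] turn -0.078 rows 0.4
[542.4  46.8  53.2] [-3.132 -0.     1.372] [-0.3 -1.4  2. ] 12.5 | shift [0.0023 0.0165 0.    ] turn -0.153 rows 0.8
[542.4  46.8  53.2] [-3.132 -0.     1.372] [-0.3 -1.4  2. ] 12.5 | shift [ 0.0036  0.0233 -0.    ] turn -0.218 rows 1.2
[542.4  46.8  53.2] [-3.132 -0.     1.372] [-0.3 -1.4  2. ] 12.5 | shift [ 0.005   0.0292 -0.0001] turn -0.273 rows 1.5
```

Call:
move_arm --series '[[[0.0014,0.0085,0],-0.078],[[0.0023,0.0165,0],-0.153],[[0.0036,0.0233,0],-0.218],[[0.005,0.029,0],-0.273],[[0.005,0.029,0],-0.273]]'

```text
clock: 12.82
eef_pos: [571.0, 44.4, 53.1]
tool_rot: [-3.131, -0.001, 1.642]
force: [-2.4, -4.5, 3.1]
width: 12.4
```

Call:
move_arm --series '[[[0,0,0],0],[[0,0,0],0],[[0,0,0],0]]'

```text
clock: 13.2
eef_pos: [570.5, 44.3, 53.1]
tool_rot: [-3.13, -0.0, 1.641]
force: [-3.7, -2.9, 2.3]
width: 12.5
```

```bash
python3 go.py 575 46.3 53 1.675;python3 -c "
from h import *
im=get_image('scene');cv2.imwrite('pics/s6.png',im)
cv2.imwrite('pics/s6c.png',cv2.resize(im[150:270,220:350],None,fx=5,fy=5,interpolation=2))"
```

```text
[570.5  44.3  53.1] [-3.13  -0.     1.641] [-3.7 -2.9  2.3] 12.5 | shift [0.0016 0.0046 0.0001] turn -0.034 rows 0.2
```

View pics/s6c.png

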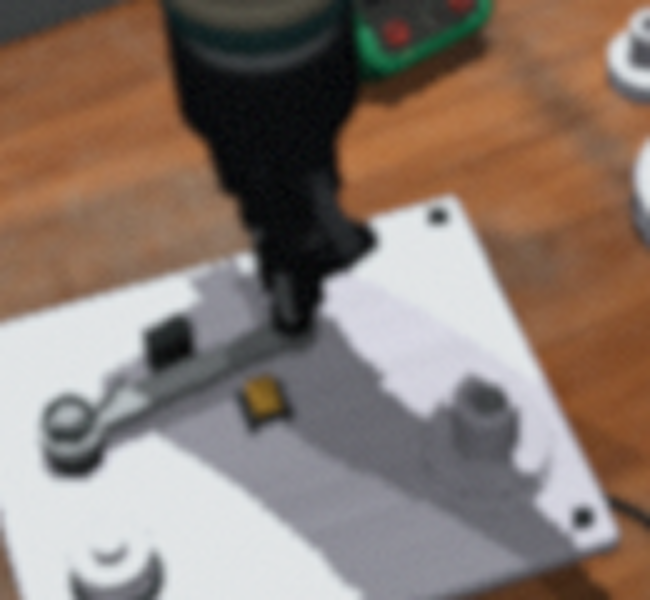

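The arm is past the pawl, which is visible and clear in front of it at (265,395). The arm is close to the stop block at (168,345). I'll push a few mm more to gain margin.

Call:
move_arm --series '[[[0.0003,0.002,0],-0.02],[[0.0006,0.004,0],-0.03],[[0.0008,0.0045,0],-0.034],[[0.0008,0.0045,0],-0.034]]'

```text
clock: 13.75
eef_pos: [574.9, 44.6, 53.1]
tool_rot: [-3.13, 0.0, 1.676]
force: [-3.8, -4.2, 2.4]
width: 12.7
```

Call:
move_arm --series '[[[0,0.0015,0],0],[[0,0.002,0],0],[[0,0.002,0],0],[[0,0.002,0],0]]'

```text
clock: 14.25
eef_pos: [576.3, 44.7, 53.1]
tool_rot: [-3.128, 0.0, 1.677]
force: [-4.3, -4.1, 3.9]
width: 12.5
```

```bash
python3 go.py 575 46.3 53 1.675; python3 - <<'E'
from pin import *
p=read_state()["eef_pos"][:2]-v; r0=np.array([513.6,57.5])-v; r1=np.array([511.7,59])-v
a=lambda r:np.arctan2(r[1],r[0]); print(np.linalg.norm(p),"angle from gripped rest",a(p)-a(r0),"from seen",a(p)-a(r1))
E
```

```text
[576.3  44.7  53.1] [-3.128  0.     1.677] [-4.3 -4.1  3.9] 12.5 | shift [ 0.0017 -0.0011  0.0001] turn 0.002 rows 0.0
111.66840513022468 angle from gripped rest 0.5843013318811545 from seen 0.60590210549665
```

```bash
python3 -c "
from h import *
im=get_image('scene')
cv2.imwrite('pics/s7c.png',cv2.resize(im[150:270,220:350],None,fx=5,fy=5,interpolation=2))"
```

```text
(no output)
```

View pics/s7c.png

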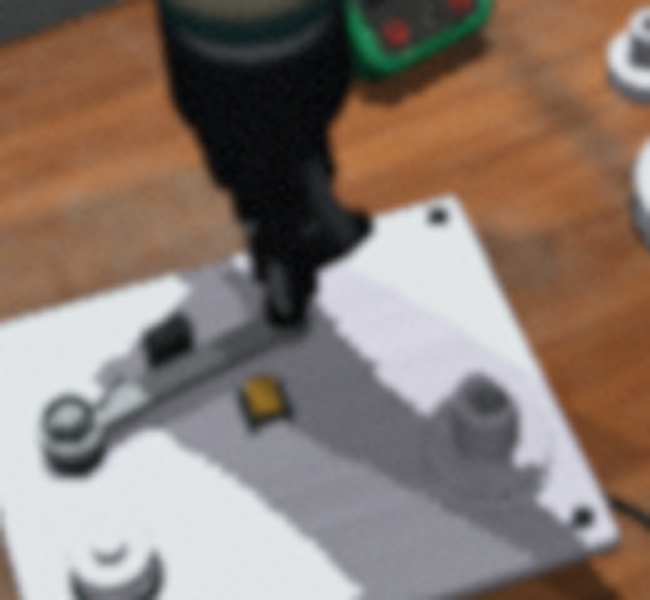

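The arm is at the stop block (168,340), the pawl stands clear of it at (265,397), and the pulley is upright and untouched at (485,400). I'm handing the job in.

```bash
python3 -c "
from cell import *
print(finish_job()); print(read_state()['clock'])"
```

```text
the job is handed in; nothing more can be done
None
the job is handed in; nothing more can be done
```

The middle pulley is on the jig's post, hub up, and I let go of it. I then gripped the tensioner's handle pin and swung the arm back past the pawl. I handed the job in at about 14.3 s, still gripping the pin; no verdict is reported.

- **Pulley:** I felt it touch down at about 14 N, and the pictures after release show it upright. Its hub top was within about 1.5 mm of where a fully seated pulley should appear.
- **Tensioner:** the last picture shows the arm at, or very near, its back stop, with the pawl clear in front of it. From the pin's position I put the angle at about 0.58 to 0.61 rad. I couldn't read the joint directly, and saw no clear force jump from the stop.
- **Disagreements:**
  - The two cameras differed by 2–3 mm in y. My first top-view pick of the pin was off: 118 mm from the pivot instead of 110. I used the scene view for the pin instead.
  - The wrist force along the push read about 4 N, below the 8 N or so expected at the stop, but the fingers stayed closed on the pin.
- **Tape roll and flux tin:** the arm kept away from both; I did not measure them again at the end.

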